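# Zero the grain tester and index its carriage one hole, holding the lock pin home

### The job

Set the grain hardness tester up for its next range: first turn the black bar knob on its dial until the pointer stands on the long zero mark. Then pull up the round lock knob on the carriage, slide the carriage along the rail to the next hole away from the dial, let the pin drop fully into that hole, and finish while still gripping the lock knob and holding it down with the pin home. Do not disturb the dial's zero, nor push the dishes, jars and bottle about.

Things in the scene. Friction and masses are not known exactly. Their poses are not given: they have to be found in the camera images.
- tester: the tester, bolted down; place and yaw vary. Base plate 110 x 435 mm, grey dial head 100 mm square at its -y end, level square steel rail 30 x 30 mm along its y axis (top 60 mm above the table). Origin on the table below the hole where the pin starts; z up, +y along the rail away from the dial. Holes 12 mm wide in the rail's top at y = -50, 0, 50, 100, 150 mm
- tare (a joint): turn of the dial's bar knob, rad, counter-clockwise from above; 0 = pointer on the zero mark (the bar lies along the tester's x axis, pointer to +x). Starts between 0.5 and 1.3; stops at -1.7 and 1.7. Stays where it is left (friction 0.05 N m). Scale divisions are 0.24 rad apart; within half a division counts as zero
- tare_grip (a point): on the knob's upright axis, at the height to grip (96 mm above the table), at tester x = 0, y = -165 mm. The black bar is 12 mm thick, 50 mm long and stands from 74 mm to 106 mm above the table on an aluminium disc 64 mm across (its top at 74 mm); the bar points along the pointer
- tare_pointer (a point): tip of the black pointer that turns with the bar knob, 41 mm from the knob's axis
- zero_mark (a point): middle of the long broad zero mark on the white dial, 47.5 mm from the knob's axis, fixed, on the tester's +x side
- carriage (a joint): slide of the aluminium carriage (54 mm across, 50 mm along the rail, its top 72 mm above the table) along the tester's +y axis, m; 0 at the start with the pin in its hole, 0.050 at the next hole away from the dial. Friction about 2 N; the pin locks it with about 1 mm of play
- plunger (a joint): rise of the lock plunger, m; 0 = pin fully home in a hole, 0.010 = pin just clear (or standing on the rail between holes), 0.017 = upper stop. A spring pushes it down with 4 N at 0 and 7.4 N at 0.017; it springs back if let go. The pin is 10 mm thick with a round tip
- lock_knob: round black upright knob of the lock plunger, on top of the carriage, 28 mm across, 32 mm tall; origin on its axis at its underside, 92 mm above the table with the pin home and 20 mm above the carriage's top (a collar 20 mm across, 10 mm high and the shaft between). It moves with plunger and carriage and does not turn
- lock_grip (a point): on the axis of the lock knob at half its height (108 mm above the table when the pin is home)
- next_hole (a point): centre of the mouth of the hole to go to, on the rail's top, 60 mm above the table, 50 mm along tester +y from the starting hole; the lock knob must end straight above it
- dish0: closed shallow round sample dish, white with a clear lid, 86 mm across, 18 mm high, loose on the table beside the tester; origin at the centre of its underside. A bystander: leave it
- dish1: closed shallow round sample dish, white with a clear lid, 86 mm across, 18 mm high, loose on the table beside the tester; origin at the centre of its underside. A bystander: leave it
- dish2: closed shallow round sample dish, white with a clear lid, 86 mm across, 18 mm high, loose on the table beside the tester; origin at the centre of its underside. A bystander: leave it
- dish3: closed shallow round sample dish, white with a clear lid, 86 mm across, 18 mm high, loose on the table beside the tester; origin at the centre of its underside. A bystander: leave it
- jar0: closed square white sample jar, 75 mm by 75 mm, 137 mm high with its round steel cap; origin at the centre of its underside. A bystander: leave it
- jar1: closed square white sample jar, 75 mm by 75 mm, 137 mm high with its round steel cap; origin at the centre of its underside. A bystander: leave it
- bottle: big round white bottle with a blue cap, 90 mm across, 200 mm high; origin at the centre of its underside. A bystander: leave it

How it is judged:
By the outcome, as a careful person would: the job done as asked, in the order asked, and still so for the second after the job is handed in, while the arm keeps its last pose, push and grip.
It also fails if it takes over 48 s, if anything falls off the work surface, if the arm or the gripper's body presses on something with over 40 N, if the wrist force passes 120 N, or if a joint passes its speed limit or range.

### The arm

A 7-joint arm with a two-finger parallel gripper is mounted at the origin on the work surface. World frame = base frame: x ahead of the robot, y to its left, z up, the work surface at z = 0. Lengths are in mm, angles in rad, forces in N, time in s.
With the tool pointing down it reaches from about 400 to 875 mm from the base axis. Payload 4.4 kg.
Tool frame: the origin (TCP) lies where the fingers leave the gripper's body, on its centre line; the fingertips stand 73 mm ahead of it and the grasp point (between the pads) lies 54 mm ahead of it; z points along the fingers, y is the line along which they close (so a half turn about z gives the same grasp; the last joint's range is limited). The gripper opens to 85 mm and grips with 20 to 120 N. Pads are 22 mm wide; open, the fingers measure 114 mm over their backs; the gripper's body (76 mm by 85 mm) begins 54 mm behind the grasp point. The pads swing forward as they close: fully open they stand 13 mm farther back than shut.
Start: joints at [1.2, 0.628, 0.038, 1.517, -0.027, 0.996, -0.02], TCP at [195.092, -620.045, 303.913] pointing down, gripper open.
Joint ranges: [-3.06, 3.06], [-0.37, 2.12], [-1.25, 1.32], [0.18, 2.47], [-1.1, 4.24], [0.23, 1.98], [-2.94, 2.94]. Speed limits (rad/s): [2.57, 2.57, 3.14, 3.14, 3.14, 3.14, 3.14].

### API

Orientations are given as [roll, pitch, yaw] about the fixed x, y, z axes, in that order (R = Rz(yaw) Ry(pitch) Rx(roll)).
In Python, from cell import ctrl gives the robot as it stands.
- The arm moves only by the tool send_rows, never from a script. Its argument "rows" is a list that holds one entry, the list of rows, each a list of 6 numbers: the shift along the tool's x, y, z in cm, then the turn, a rotation vector about the tool's x, y, z in rad. In form: [[[tx, ty, tz, wx, wy, wz], ...]]. A call has 1 to 10 rows; each row is the pose to reach, as a shift and turn from the pose commanded when the call began, along the tool's axes at that moment; what a row does not reach only later rows make up. A row lasts 1/10 s, in which the tool goes at most 50 mm and 8.59 degrees, less where a joint would pass 70% of its speed; a pose out of reach is approached as far as the arm can. A call with a gripper value outside its range is refused whole. "grip" is the closure in counts, from 0 (fully open) to 255 (shut), set as the call begins (left out, the last holds). The fingers move at their own pace and stop on an object; the grip force is fixed at half the most. Time passes only in rows, so rows that repeat a pose let the fingers close. It gives the time, the measured TCP pose, the force, the opening and the grip force at its end, in the units of the state.
- ctrl.read_state(): the state, without advancing time (a new reading comes with each control period).
- ctrl.get_image(name): name is "scene" or "top" or "wrist"; returns a dict with "pixels" (420x560x3 uint8, red, green, blue), "fx", "fy", "cx", "cy" (pixels), "D" ([k1, k2, p1, p2, k3] as OpenCV has them; the pictures are not rectified), "extrinsics" (4x4, takes a point from camera to world coordinates); the wrist camera has in their place "mount" (4x4, takes a point from camera to tool coordinates, whose origin is the TCP and whose axes are the flange's). Camera axes: x right, y up, looking along -z (the intrinsics and any distortion apply to the point x, -y, -z); pixel columns grow to the right and rows downward; lengths in mm; the calibration is good to about 2 mm. A picture is of the moment at which its call begins: read the wrist's pose just before it. There is no depth.
- ctrl.finish_job(): hands the job in; it is judged then, once.
The state is a dict: "clock": time; "qpos": joint angles; "qd": joint speeds; "tau": joint torques, N m; "eef_pos": TCP position; "tool_rot": TCP orientation; "force": force on the tool from outside, world axes, zero at the start; "torque": the same for the moment, N m; "width": finger opening in mm; "gripper_force": force on a finger pad.
Only numpy, scipy, OpenCV 4.12 (cv2) and the standard library are available. Lean on these libraries where they do the work, as an engineer would, in place of code of your own. Each camera call takes 0.05 s, during which the arm holds its last target. There are 200 camera calls.

## Working session

There is one attempt and no reset: what is moved stays moved. The work goes in short steps, Python scripts to look and compute and a tool call to move; the robot and the scene stay as the last step left them, time stands still between calls to the robot, and variables do not carry over. Pictures are saved under pics/ and viewed, at most 10 in all, crops included, and the job is handed in when it is done.

Besides the shell and the picture viewer there is one more tool, called as name([rows], argument=value, ...), one row to a line, values as JSON. send_rows: Moves the arm, as the interface text tells. Its arguments: {"type":"object","properties":{"rows":{"type":"array","items":{"type":"array","items":{"type":"array","items":{"type":"number"}}}},"grip":{"type":"number"}},"required":["rows"]}

```bash
mkdir -p pics
cat > h.py <<'E'
import numpy as np,cv2
from cell import ctrl
from scipy.spatial.transform import Rotation as R
def tool(s):
    T=np.eye(4);T[:3,:3]=R.from_euler('xyz',s['tool_rot']).as_matrix();T[:3,3]=s['eef_pos'];return T
def grab(n,name=None):
    s=ctrl.read_state();im=ctrl.get_image(n)
    im['E']=np.array(im['extrinsics']) if n!='wrist' else tool(s)@np.array(im['mount'])
    im['K']=np.array([[im['fx'],0,im['cx']],[0,im['fy'],im['cy']],[0,0,1.]])
    if name: cv2.imwrite('pics/'+name,im['pixels'][:,:,::-1])
    return im
def onz(im,uv,z):
    p=cv2.undistortPoints(np.array(uv,float).reshape(-1,1,2),im['K'],np.array(im['D'],float))[:,0]
    d=np.c_[p[:,0],-p[:,1],-np.ones(len(p))]@im['E'][:3,:3].T;o=im['E'][:3,3]
    return o+d*((z-o[2])/d[:,2])[:,None]
def proj(im,P):
    q=(np.array(P,float).reshape(-1,3)-im['E'][:3,3])@im['E'][:3,:3]
    return cv2.projectPoints(q*[1,-1,-1],np.zeros(3),np.zeros(3),im['K'],np.array(im['D'],float))[0][:,0]
E
python3 - <<'E'
from h import *
a=grab('top','top.png');b=grab('scene','scene.png');c=grab('wrist','wrist.png')
print(ctrl.read_state());print(a['E'].round(2));print(np.array(c['mount']).round(3))
cv2.imwrite('pics/both.png',cv2.resize(np.hstack([a['pixels'],b['pixels']])[:,:,::-1],(800,300)))
E
```

```text
{'clock': 0.15, 'qpos': array([ 1.20019947,  0.62913926,  0.03841386,  1.51811936, -0.0270164 ,
        0.9963059 , -0.01996685]), 'qd': array([-0.00029639, -0.00247941, -0.00064168, -0.003009  ,  0.00088984,
       -0.00033529, -0.00091587]), 'tau': array([ 1.35791339e-03, -5.63801515e+01,  1.22777715e+00, -1.93649787e+01,
        1.11523876e-02,  7.32454093e-03, -2.42654596e-05]), 'eef_pos': array([ 195.00950526, -619.67759647,  303.2020599 ]), 'tool_rot': array([-3.14013694e+00, -2.72270540e-05,  3.04849427e-01]), 'force': array([0.57842857, 0.14079826, 0.38180623]), 'torque': array([-0.00145459, -0.02115114,  0.03719451]), 'gripper_force': 0.0, 'width': 85.27031831738223}
[[-0.00000e+00  1.00000e+00 -6.00000e-02  4.57800e+02]
 [-1.00000e+00 -0.00000e+00  0.00000e+00  2.74900e+01]
 [ 0.00000e+00  6.00000e-02  1.00000e+00  1.54791e+03]
 [ 0.00000e+00  0.00000e+00  0.00000e+00  1.00000e+00]]
[[-1.0000e-03  9.5000e-01  3.1300e-01  8.0564e+01]
 [ 1.0000e+00  1.0000e-03  0.0000e+00  9.9000e-02]
 [-0.0000e+00  3.1300e-01 -9.5000e-01 -6.9642e+01]
 [ 0.0000e+00  0.0000e+00  0.0000e+00  1.0000e+00]]
```

View pics/top.png

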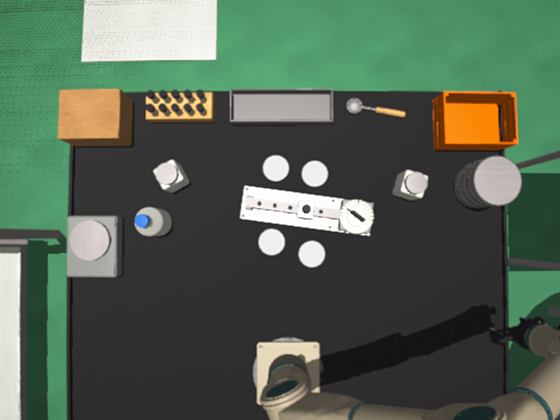

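View pics/scene.png

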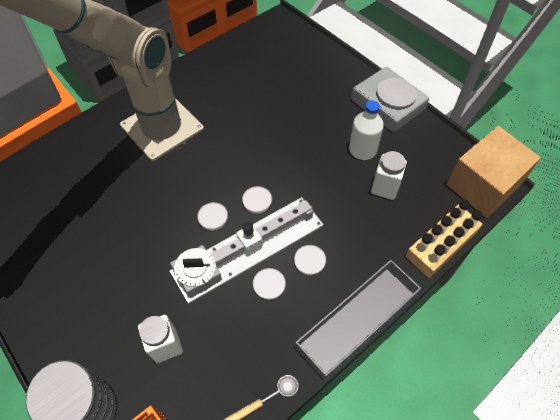

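The top view shows the tester with its dial near (357,215), lock knob near (306,209) and the rail running left, towards world +y. The bar points up-left. The dishes sit on both sides of the rail, and the jars and bottle are well clear.

Run:
```python
from h import *
a=grab('top')
g=cv2.cvtColor(a['pixels'],cv2.COLOR_RGB2GRAY)
def blob(u,v,r):
    m=np.zeros_like(g);m[v-r:v+r+1,u-r:u+r+1]=(g[v-r:v+r+1,u-r:u+r+1]<60)
    n,l,st,c=cv2.connectedComponentsWithStats(m)
    k=1+np.argmax(st[1:,4]);ys,xs=np.nonzero(l==k);return c[k],st[k,4],np.c_[xs,ys]
c,n,_=blob(306,209,8);L=onz(a,c,122)[0];print(c,n,L)
c2,n,p=blob(357,215,13);D=onz(a,c2,106)[0];print(c2,n,D)
w=onz(a,p,106)[:,:2];u,s,vt=np.linalg.svd(w-w.mean(0));print('bar ang',np.arctan2(vt[0,1],vt[0,0]))
d=(L-D)[:2];print(np.linalg.norm(d)); yaw=np.arctan2(d[1],d[0])-np.pi/2;print('yaw',yaw)
m=(g>150).astype('uint8');n,l,st,cc=cv2.connectedComponentsWithStats(m)
k=l[205,250];print(st[k]);ct=max(cv2.findContours((l==k).astype('uint8'),0,2)[0],key=cv2.contourArea)
bx=cv2.boxPoints(cv2.minAreaRect(ct));print(onz(a,bx,10))
```

```text
[304.42857143 210.57142857] 7 [529.07539424 -51.53014315 122.        ]
[357.54545455 216.36363636] 22 [ 511.39348027 -218.46387901  106.        ]
bar ang -2.1852991607705046
167.86757355745087
yaw -0.1055282717638244
[ 240  185  134   51 4217]
[[ 506.6459468   160.03179729   10.        ]
 [ 621.32940435  145.88590976   10.        ]
 [ 564.81666833 -294.38877385   10.        ]
 [ 450.25748927 -278.36057355   10.        ]]
```

```bash
cat >> h.py <<'E'
def go(x,y,z,yaw):
    s=ctrl.read_state();T=tool(s)
    d=T[:3,:3].T@(np.array([x,y,z])-T[:3,3])/10
    w=(R.from_matrix(T[:3,:3]).inv()*R.from_euler('xyz',[np.pi,0,yaw])).as_rotvec()
    print('row',d.round(2),w.round(3),'t',s['clock'],'F',s['force'].round(1),'w',round(s['width'],1))
E
python3 -c "
from h import *
go(511,-215,290,0.956)"
```

```text
row [ 42.29 -29.13   1.37] [-0.001 -0.    -0.651] t 0.2 F [ 0.  -0.1 -0. ] w 85.5
```

send_rows([
  [[42.3,-29.1,1.4,0,0,-0.65],[42.3,-29.1,1.4,0,0,-0.65],[42.3,-29.1,1.4,0,0,-0.65],[42.3,-29.1,1.4,0,0,-0.65],[42.3,-29.1,1.4,0,0,-0.65],[42.3,-29.1,1.4,0,0,-0.65],[42.3,-29.1,1.4,0,0,-0.65],[42.3,-29.1,1.4,0,0,-0.65],[42.3,-29.1,1.4,0,0,-0.65],[42.3,-29.1,1.4,0,0,-0.65]],
])

```text
clock: 1.2
eef_pos: [503.8, -224.6, 290.3]
tool_rot: [3.141, 0.0, 0.955]
force: [0.4, 0.3, 0.5]
width: 85.6
gripper_force: 0.0
```

```bash
python3 -c "
from h import *
go(511,-215,290,0.956)"
```

```text
row [1.2  0.03 0.03] [ 0.     0.    -0.001] t 1.2 F [0.4 0.3 0.5] w 85.6
```

send_rows([
  [[0,0,0,0,0,0],[0,0,0,0,0,0],[0,0,0,0,0,0]],
])

```text
clock: 1.5
eef_pos: [502.0, -227.4, 290.1]
tool_rot: [-3.141, 0.001, 0.953]
force: [-0.9, -0.3, 0.3]
width: 85.4
gripper_force: 0.0
```

```bash
python3 -c "
from h import *
go(511,-215,290,0.956)
grab('wrist','w1.png')"
```

```text
row [1.53 0.01 0.01] [-0.     0.001 -0.003] t 1.5 F [-0.9 -0.3  0.3] w 85.4
```

View pics/w1.png

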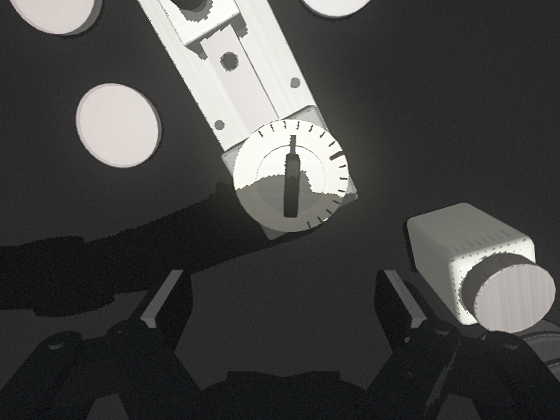

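The wrist view shows the bar centred near (291,185), its pointer tip at (293,137), the zero mark at (338,155), and the jar's near side at about (410,220). I'll take closer measurements here.

Run:
```python
from h import *
a=grab('wrist');p=a['pixels'];g=cv2.cvtColor(p,cv2.COLOR_RGB2GRAY)
print('tip',onz(a,[(293,137)],75),'zero',onz(a,[(338,155)],72))
# dial rim ellipse (white disc)
for r in range(130,226,8):
    xs=np.nonzero(g[r,270:312]<45)[0]+270;print(r,xs.min() if len(xs) else None,xs.max() if len(xs) else None)
s=cv2.resize(p[0:250,120:380],None,fx=2.3,fy=2.3,interpolation=cv2.INTER_CUBIC)
cv2.imwrite('pics/w1c.png',s[:,:,::-1])
print('jar',onz(a,[(410,215),(450,260),(470,320)],0),onz(a,[(515,298)],137))
```

```text
tip [[ 539.7207828  -189.84953975   75.        ]] zero [[ 563.51208512 -226.63572821   72.        ]]
130 None None
138 None None
146 None None
154 None None
162 None None
170 None None
178 None None
186 None None
194 None None
202 None None
210 284 296
218 None None
jar [[ 599.19345031 -353.34583605    0.        ]
 [ 611.88547333 -436.24387876    0.        ]
 [ 594.18266394 -535.04236914    0.        ]] [[ 616.41249844 -395.26102117  137.        ]]
```

View pics/w1c.png

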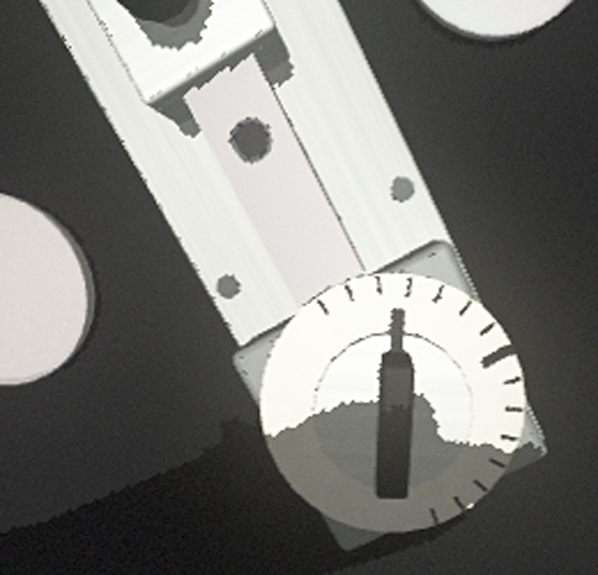

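The crop shows the bar's top face from (396,365) to (392,497), the y = -50 hole at (250,139), the zero mark at (497,357), the pointer tip at (398,312) and the dial disc centred near (392,402).

Run:
```python
from h import *
a=grab('wrist')
f=lambda u,v,z:onz(a,[(120+u/2.3,v/2.3)],z)[0]
A=f(396,366,106);B=f(393,497,106);C=(A+B)/2;print('barlen',np.linalg.norm(A-B),'C',C,'ang',np.arctan2(*(A-B)[1::-1]))
D=f(392.5,402,72);H=f(250,139,60);Z=f(497,357,72);T=f(398,312,75)
print('disc',D,'hole',H,'dist',np.linalg.norm((H-D)[:2]))
for n,P in(('C',C),('D',D)):
  v=H-P;print(n,'yaw from hole',np.arctan2(-v[0],v[1]),np.linalg.norm(v[:2]),'zero ang',np.arctan2(*(Z-P)[1::-1]),'tip ang',np.arctan2(*(T-P)[1::-1]))
go(C[0],C[1],150,np.arctan2(*(A-B)[1::-1]))
```

```text
barlen 48.10485305619663 C [ 516.04451506 -220.15658078  106.        ] ang 0.9372172540658857
disc [ 518.43551925 -216.87803913   72.        ] hole [ 531.38287993 -106.18568243   60.        ] dist 111.44699180292555
C yaw from hole -0.13377761324550883 114.99839611080326 zero ang -0.12529318358162245 tip ang 0.9055199148802763
D yaw from hole -0.1164379864298912 111.44699180292555 zero ang -0.2051380816670653 tip ang 0.9014993865848595
row [ 1.46  0.7  14.03] [-0.     0.001  0.015] t 1.65 F [-0.4  0.6 -0.5] w 85.6
```

send_rows([
  [[1.46,0.7,0,0,0,0.018],[1.46,0.7,4,0,0,0.018],[1.46,0.7,8,0,0,0.018],[1.46,0.7,11,0,0,0.018],[1.46,0.7,13,0,0,0.018],[1.46,0.7,13.9,0,0,0.018],[1.46,0.7,13.9,0,0,0.018],[1.46,0.7,13.9,0,0,0.018],[1.46,0.7,13.9,0,0,0.018]],
], grip=100)

```text
clock: 2.55
eef_pos: [517.8, -218.9, 152.6]
tool_rot: [3.139, -0.001, 0.936]
force: [-0.2, -0.3, 0.0]
width: 51.8
gripper_force: 0.0
```

```bash
python3 -c "
from h import *
go(516,-220,151,0.937)
grab('wrist','w2.png')"
```

```text
row [-0.2  -0.08  0.16] [ 0.003 -0.001 -0.001] t 2.55 F [-0.2 -0.3  0. ] w 51.8
```

View pics/w2.png

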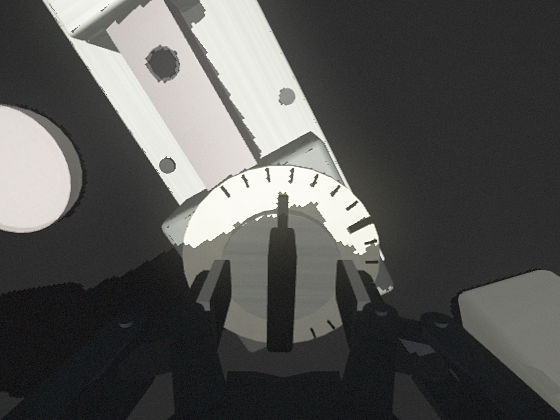

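The bar lies centred between the pads, so I'll close on it and turn it.

send_rows([
  [[-0.2,0,0.1,0,0,0],[-0.2,0,0.1,0,0,0],[-0.2,0,0.1,0,0,0],[-0.2,0,0.1,0,0,0],[-0.2,0,0.1,0,0,0],[-0.2,0,0.1,0,0,0],[-0.2,0,0.1,0,0,0]],
], grip=255)

```text
clock: 3.3
eef_pos: [515.7, -220.1, 150.7]
tool_rot: [3.142, 0.0, 0.937]
force: [-1.8, 0.6, 5.1]
width: 11.3
gripper_force: 59.3
```

send_rows([
  [[0,0,0,0,0,0.12],[0,0,0,0,0,0.24],[0,0,0,0,0,0.36],[0,0,0,0,0,0.48],[0,0,0,0,0,0.6],[0,0,0,0,0,0.72],[0,0,0,0,0,0.84],[0,0,0,0,0,0.96],[0,0,0,0,0,1.03],[0,0,0,0,0,1.06]],
])

```text
clock: 4.3
eef_pos: [515.7, -219.9, 150.7]
tool_rot: [3.141, 0.0, -0.125]
force: [-2.7, 0.7, 5.5]
width: 11.1
gripper_force: 59.6
```

send_rows([
  [[0,0,0,0,0,0],[0,0,0,0,0,0],[0,0,0,0,0,0]],
])

```text
clock: 4.6
eef_pos: [515.7, -220.0, 150.7]
tool_rot: [-3.142, 0.0, -0.123]
force: [-2.0, 1.1, 6.6]
width: 11.3
gripper_force: 59.6
```

```bash
python3 -c "
from h import *
go(516,-220,151,-0.13)
grab('wrist','w3.png')"
```

```text
row [ 0.03 -0.   -0.03] [-0.     0.     0.007] t 4.6 F [-2.   1.1  6.6] w 11.3
```

View pics/w3.png

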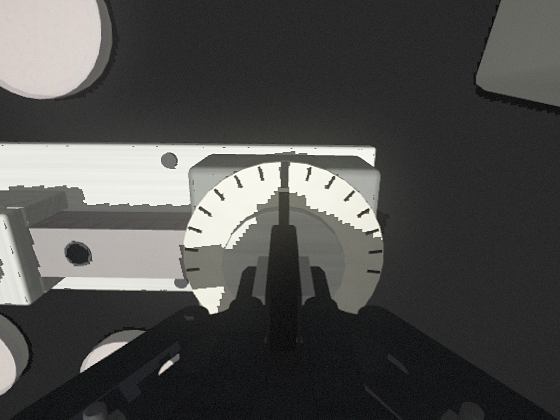

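The pointer at (284,190) is in line with the broad zero mark at (284,173). I'll release, rise and move to the lock knob.

send_rows([
  [[0,0,0,0,0,0],[0,0,0,0,0,0],[0,0,0,0,0,0],[0,0,0,0,0,0],[0,0,-2,0,0,0],[0,0,-5,0,0,0],[0,0,-9,0,0,0],[0,0,-9,0,0,0],[0,0,-9,0,0,0]],
], grip=110)

```text
clock: 5.55
eef_pos: [516.3, -220.1, 241.1]
tool_rot: [3.141, -0.002, -0.123]
force: [-0.3, -0.5, -1.9]
width: 48.6
gripper_force: 0.0
```

send_rows([
  [[0,-4,0,0,0,0],[0,-8,0,0,0,0],[0,-12,0,0,0,0],[0,-15,0,0,0,0],[0,-16.5,0,0,0,0],[0,-16.5,0,0,0,0],[0,-16.5,0,0,0,0],[0,-16.5,0,0,0,0]],
], grip=60)

```text
clock: 6.35
eef_pos: [535.8, -58.7, 240.2]
tool_rot: [3.14, 0.0, -0.126]
force: [0.4, 0.0, -0.4]
width: 65.4
gripper_force: 0.0
```

```bash
python3 -c "
from h import *
go(536.4,-56.3,162,-0.125)
a=grab('wrist','w4.png');print(proj(a,[[536.4,-56.3,124],[536.4,-56.3,92],[536.4,-70.3,124],[536.4,-42.3,124]]))"
```

```text
row [ 0.03 -0.26  7.81] [ 0.001  0.    -0.001] t 6.35 F [ 0.4  0.  -0.4] w 65.4
[[278.80657686 237.90288295]
 [279.29020621 220.35833049]
 [300.84923205 235.29181249]
 [256.88467287 240.49404056]]
```

View pics/w4.png

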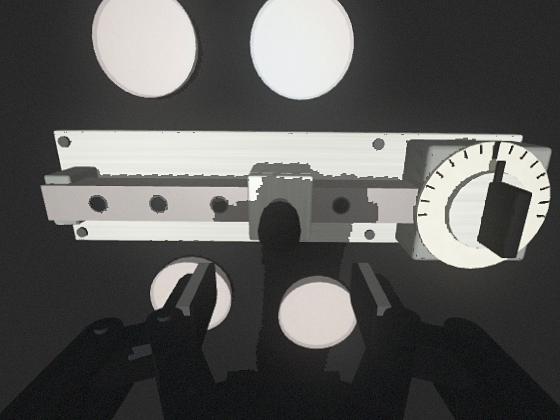

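The knob is at about (279,225), matching the prediction, and the pointer is still on zero at (497,150). I'll descend and grip.

send_rows([
  [[0,-0.1,3,0,0,0],[0,-0.1,6,0,0,0],[0,-0.1,7.4,0,0,0],[0,-0.1,7.9,0,0,0],[0,-0.1,7.9,0,0,0],[0,-0.1,7.9,0,0,0],[0,-0.1,7.9,0,0,0]],
])

```text
clock: 7.1
eef_pos: [536.9, -55.6, 162.3]
tool_rot: [-3.142, -0.002, -0.124]
force: [1.1, 0.1, 0.3]
width: 65.3
gripper_force: 0.0
```

```bash
python3 -c "
from h import *
go(536.4,-56.3,162,-0.125)"
```

```text
row [-0.04  0.07  0.03] [-0.    -0.002  0.001] t 7.1 F [1.1 0.1 0.3] w 65.3
```

send_rows([
  [[0,0,0,0,0,0],[0,0,0,0,0,0],[0,0,0,0,0,0],[0,0,0,0,0,0],[0,0,0,0,0,0],[0,0,0,0,0,0],[0,0,0,0,0,0],[0,0,0,0,0,0]],
], grip=255)

```text
clock: 7.9
eef_pos: [536.5, -55.3, 161.9]
tool_rot: [-3.142, -0.001, -0.123]
force: [-0.9, -1.1, 5.7]
width: 26.6
gripper_force: 58.7
```

send_rows([
  [[0,0,-0.3,0,0,0],[0,0,-0.6,0,0,0],[0,0,-0.9,0,0,0],[0,0,-1.2,0,0,0],[0,0,-1.35,0,0,0],[0,0,-1.35,0,0,0],[0,0,-1.35,0,0,0]],
])

```text
clock: 8.6
eef_pos: [536.4, -55.3, 174.7]
tool_rot: [3.142, -0.0, -0.123]
force: [2.4, -1.5, -7.6]
width: 26.6
gripper_force: 59.3
```

send_rows([
  [[0,-0.7,0,0,0,0],[0,-1.4,0,0,0,0],[0,-2.1,0,0,0,0],[0,-2.8,0,0,0,0],[0,-3.5,0,0,0,0],[0,-4.2,0,0,0,0],[0,-4.8,0,0,0,0],[0,-5,0,0,0,0],[0,-5,0,0,0,0],[0,-5,0,0,0,0]],
])

```text
clock: 9.6
eef_pos: [543.2, -4.2, 175.0]
tool_rot: [-3.14, -0.002, -0.122]
force: [4.6, 0.0, -7.8]
width: 26.4
gripper_force: 59.5
```

```bash
python3 -c "
from h import *
s=ctrl.read_state();d=s['eef_pos'][:2]-np.array([536.4,-55.3]);print(d,np.linalg.norm(d),s['force'])
go(536.4+6.2,-55.3+49.6,162,-0.123)"
```

```text
[ 6.80748982 51.10189922] 51.55333182223656 [ 4.58933479e+00  3.66064671e-03 -7.83544245e+00]
row [-0.04  0.16  1.3 ] [-0.001 -0.002  0.001] t 9.6 F [ 4.6  0.  -7.8] w 26.4
```

send_rows([
  [[0,0,0,0,0,0],[0,0,0,0,0,0],[0,0,0,0,0,0]],
])

```text
clock: 9.9
eef_pos: [543.2, -4.2, 175.0]
tool_rot: [-3.14, -0.002, -0.122]
force: [5.4, 0.4, -7.7]
width: 26.4
gripper_force: 59.5
```

send_rows([
  [[0,0.15,0,0,0,0],[0,0.15,0,0,0,0],[0,0.15,0.3,0,0,0],[0,0.15,0.5,0,0,0],[0,0.15,0.7,0,0,0],[0,0.15,0.7,0,0,0],[0,0.15,0.7,0,0,0]],
])

```text
clock: 10.6
eef_pos: [543.0, -5.6, 167.9]
tool_rot: [-3.14, -0.001, -0.122]
force: [5.8, 1.8, -6.1]
width: 26.5
gripper_force: 59.5
```

The pin is entering the hole: the rise is 6 mm, where a pin standing on the rail would read 10 mm. I'll lower it home.

send_rows([
  [[0,0,0.2,0,0,0],[0,0,0.4,0,0,0],[0,0,0.6,0,0,0],[0,0,0.65,0,0,0],[0,0,0.65,0,0,0],[0,0,0.65,0,0,0]],
])

```text
clock: 11.2
eef_pos: [542.9, -6.7, 162.0]
tool_rot: [-3.141, -0.002, -0.123]
force: [4.7, 1.4, 2.7]
width: 26.4
gripper_force: 60.7
```

send_rows([
  [[0,0,0.05,0,0,0],[0,0,0.1,0,0,0],[0,0,0.1,0,0,0],[0,0,0.1,0,0,0],[0,0,0.1,0,0,0]],
])

```text
clock: 11.7
eef_pos: [542.9, -7.0, 161.9]
tool_rot: [-3.141, -0.002, -0.123]
force: [2.4, 2.0, 11.7]
width: 26.3
gripper_force: 61.6
```

```bash
python3 -c "
from h import *
go(543,-6,162,-0.123)
a=grab('wrist','w5.png');b=grab('top')
c=cv2.resize(b['pixels'][150:280,230:390],(640,520),interpolation=cv2.INTER_CUBIC);cv2.imwrite('pics/t5.png',c[:,:,::-1])"
```

```text
row [-0.   -0.1  -0.01] [-0.001 -0.002 -0.   ] t 11.7 F [ 2.4  2.  11.7] w 26.3
```

View pics/w5.png

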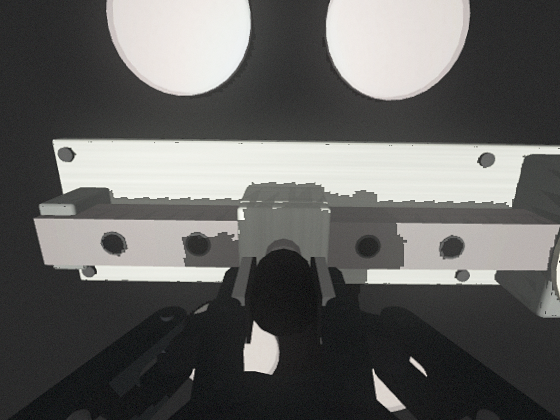

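The carriage stands midway between two open holes on each side: (113,243) and (198,243) on the left, (368,246) and (452,246) on the right. That puts it over the next hole, with the plunger at its home height (161.9 mm, as at the start) and about 12 N holding it down.

```bash
python3 -c "
from cell import ctrl
print(ctrl.finish_job())"
```

```text
the job is handed in; nothing more can be done
None
```

I handed the job in at about 12 s: the dial pointer is on the zero mark, the carriage is at the next hole with its pin home, and the gripper still holds the lock knob down with about 12 N.

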